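# Seal the reservoir and take a dip-rod reading

## Robot

A 6-joint arm with a two-finger parallel gripper is mounted at the origin on a cart in front of the work surface, level with it; the furniture and walls round the work are solid. World frame = base frame: x ahead of the robot, y to its left, z up, the work surface at z = 0. Lengths are in m, angles in rad, forces in N, time in s.
With the tool pointing down it reaches from about 0.275 to 0.725 m from the base axis. Payload 5.6 kg.
Tool frame: the origin (TCP) lies on the mounting face of the last link; the fingertips stand 173 mm ahead of it and the grasp point (between the pads) lies 155 mm ahead of it; z points along the fingers, y is the line along which they close (so a half turn about z gives the same grasp; the last joint's range is limited). The gripper opens to 85 mm and grips with 20 to 120 N. Pads are 22 mm wide; open, the fingers measure 114 mm over their backs; the gripper's body (76 mm by 85 mm) begins 54 mm behind the grasp point. The pads swing forward as they close: fully open they stand 13 mm farther back than shut.
Start: joints at [-0.866, 0.255, 0.108, 0, -1.424, -0.285], TCP at [0.224, -0.502, 0.405] pointing down, gripper open.
Joint ranges: [-2.95, 2.95], [-1.21, 1.97], [-1.09, 1.5], [-2.87, 1.71], [-2.94, -0.07], [-3.05, 3.05]. Speed limits (rad/s): [2.57, 2.57, 3.14, 3.14, 3.14, 3.14].

## Interface

Orientations are given as a unit quaternion [w, x, y, z].
In Python, from cell import manip gives the robot as it stands. The module is installed in compiled form; this text tells all that it offers.
- The arm moves only by the tool move_arm, never from a script. Its argument "motion" is text: rows parted by semicolons, each of 4 numbers parted by spaces: the shift along the world's x, y, z as a fraction of full scale, then the turn about the world's z as a fraction of full scale. A call has 1 to 12 rows; each row shifts and turns the commanded pose from where the row before left it; what a row does not reach is not made up. Full scale, the value 1, is 6 cm for a shift and 180 degrees for a turn. A row lasts 1/8 s, in which the tool goes at most 62.5 mm and 10.7 degrees, less where a joint would pass 70% of its speed; a pose out of reach is approached as far as the arm can. A call with a number of a shift or a turn outside -1 to 1 is refused whole. A call with a gripper value outside its range is refused whole. "hand" is the opening, from 0 (shut) to 1 (fully open), set as the call begins (left out, the last holds). The fingers move at their own pace and stop on an object; "squeeze" is the grip in N (left out, the last holds). Time passes only in rows, so rows that do not move let the fingers close. It gives the time, the measured TCP pose, the force, the opening and the grip force at its end, in the units of the state.
- manip.get_state(): the state, without advancing time (a new reading comes with each control period).
- manip.get_image(name): name is "scene" or "side" or "wrist"; returns a dict with "pixels" (400x640x3 uint8, red, green, blue), "mtx" (3x3 intrinsics, pixels), "pose" (4x4, takes a point from camera to world coordinates). Camera axes: x right, y up, looking along -z (the intrinsics and any distortion apply to the point x, -y, -z); pixel columns grow to the right and rows downward; lengths in m; the calibration is good to about 2 mm. A picture is of the moment at which its call begins. There is no depth.
- manip.sign_off(): hands the job in; it is judged then, once.
The state is a dict: "t": time; "joint_positions": joint angles; "dq": joint speeds; "tau": joint torques, N m; "eef_pos": TCP position; "orientation": TCP orientation; "ft_force": force on the tool from outside, world axes, zero at the start; "wrist_torque": the same for the moment, N m; "opening": opening from 0.0 (shut) to 1.0 (fully open); "finger_force": force on a finger pad.
Only numpy, scipy, OpenCV 4.12 (cv2) and the standard library are available. Lean on these libraries where they do the work, as an engineer would, in place of code of your own. Each camera call takes 0.05 s, during which the arm holds its last target. There are 200 camera calls.

## Task

Press the red filler cap on the grey reservoir fully home; then lift the yellow-handled dip rod from its cradle, slide its shaft down the slanting guide tube until the collar stops against the mouth, and draw it right out again. Finish while still holding the rod in the gripper: level and still, with its tip close above the white reading plate (within about 10 cm) and nothing but the gripper touching the rod. Leave the glassware and bottles standing about as they are.

Things in the scene. Friction and masses are not known exactly. Their poses are not given: they have to be found in the camera images.
- reservoir: Grey box-shaped bench reservoir, 140 (x) x 160 (y) x 111 mm high, fixed. Origin: centre of its underside; z up; -x is its front, where the slanting guide tube comes out. The red cap is on its top, 20 mm behind the centre (+x).
- cap (a joint): Red press-in filler cap, 34 mm diameter, in the top of the reservoir; slides straight down, m: 0 = standing 9 mm proud, 0.009 = fully home on its flange. Stiff: moves at about 5 N, stays where it is left, no spring; at 0.009 it meets a rigid stop. Starts at 0 to 0.003.
- cap_top (a point): Centre of the flat top of the red cap. It is 140.5 mm above the worktop at joint value 0 and 131.5 mm when home.
- guide: Steel guide tube, brass flange (36 mm diameter) at its mouth, fixed in the reservoir's front. Origin: centre of the mouth, 125 mm above the worktop, 120 mm in front of the reservoir's centre. +z points out of the bore: 40 degrees above horizontal, horizontally along the reservoir's -x. Straight bore, 16 mm diameter, free for 112 mm along -z, no chamfer.
- rod: Loose dip rod, 70 g: shaft 8 mm diameter, 100 mm long, round tip, black rings; steel collar 32 mm diameter, 6 mm thick; yellow handle bar 14 mm wide (y) x 24 mm high (z), at x = -96 to -6 mm, gripped across the 14 mm near x = -50. Origin: centre of the collar's tip-side face (it stops on the guide's mouth); +x along the shaft to the tip. Lies level in the cradle, axis 58 mm above the worktop.
- rod_tip (a point): End of the dip rod's shaft, at x = +100 mm in the rod's frame.
- cradle: Grey fixed cradle, base 190 x 60 x 8 mm, with two posts 12 mm thick, 34 mm wide, slotted open at the top: one under the handle's tail (x = -85 mm, top at 64 mm), one under the shaft (x = +75 mm, top at 66 mm). Origin: centre of its underside. The rod's origin lies at about x = +5 mm, rod along +x. Lift the rod straight up 20 mm before turning it.
- plate: White fixed reading plate, 120 (x) x 100 (y) x 6 mm, with a black scale line. Origin: centre of its underside; z up.
- beaker: Bystander: clear glass beaker, 54 mm diameter, 69 mm high, loose. Origin: centre of its underside.
- bottle_amber: Bystander: amber bottle with black cap, 48 mm diameter, 92 mm high, loose. Origin: centre of its underside.
- vial_pink: Bystander: small vial with white cap and pink contents, 22 mm diameter, 50 mm high, loose, standing on the worktop in front of the reservoir. Origin: centre of its underside.
- petri: Bystander: petri dish, 59 mm diameter, 14 mm high, loose, lying in front of the reservoir. Origin: centre of its underside.
Things that resemble listed ones, but are neither listed nor needed, are in the scene too. Of the things that look like the plate, the larger one is meant.

How it is judged:
On the way, in this order (a step that is already met when the one before it is completed fails the run):
1. the red cap is pressed fully home (value of joint cap above 0.0075 m), for 0.1 s.
2. the rod is in the guide tube with its collar stopped against the mouth (z of rod in the frame of guide between -0.003 and 0.004 m and (z of rod in the frame of guide below 0.0025 m or contact force between rod and guide above 0.5 N) and distance between rod and guide below 0.008 m and z of rod_tip in the frame of guide below -0.09 m and angle between the x axis of rod and the z axis of guide, either way round below 0.12 rad), for 0.1 s.
3. the rod is drawn right out of the guide (z of rod_tip in the frame of guide above 0.005 m and contact force between the fingers and rod above 1 N), for 0.1 s.
At the end, for the whole second after the job is handed in: The cap is home (within 1.5 mm); the rod is held in the fingers, level within 9 degrees and still (under 30 mm/s), its tip over the reading plate's outline (120 x 100 mm) at 14 to 120 mm above the worktop, the rod touching neither plate, cradle nor reservoir (value of joint cap above 0.0075 m and x of rod_tip in the frame of plate between -0.06 and 0.06 m and y of rod_tip in the frame of plate between -0.05 and 0.05 m and z of rod_tip in the frame of plate between 0.014 and 0.12 m and angle between rod's own x axis and vertical between 1.411 and 1.731 rad and height (world z) of rod above 0.03 m and contact force between the fingers and rod above 1 N and contact force between rod and plate below 0.05 N and contact force between rod and cradle below 0.05 N and contact force between rod and reservoir below 0.05 N and linear speed of rod below 0.03 m/s); the arm keeps its last pose, push and grip.
It fails at once if the glass beaker is knocked over or pushed away (more than 30 mm) (distance of beaker from where it was at the start of the episode above 0.03 m or angle between beaker's own z axis and vertical above 0.5 rad).
It fails at once if the amber bottle is knocked over or pushed away (more than 30 mm) (distance of bottle_amber from where it was at the start of the episode above 0.03 m or angle between bottle_amber's own z axis and vertical above 0.5 rad).
It fails at once if the pink vial is knocked over or pushed away (more than 30 mm) (distance of vial_pink from where it was at the start of the episode above 0.03 m or angle between vial_pink's own z axis and vertical above 0.5 rad).
It fails at once if the petri dish is knocked over or pushed away (more than 30 mm) (distance of petri from where it was at the start of the episode above 0.03 m or angle between petri's own z axis and vertical above 0.5 rad).
It also fails if it takes over 64 s, if anything falls off the work surface, if the arm or the gripper's body presses on something with over 40 N, if the wrist force passes 120 N, or if a joint passes its speed limit or range.

## Working session

There is one attempt and no reset: what is moved stays moved. The work goes in short steps, Python scripts to look and compute and a tool call to move; the robot and the scene stay as the last step left them, time stands still between calls to the robot, and variables do not carry over. Pictures are saved under pics/ and viewed, at most 10 in all, crops included, and the job is handed in when it is done.

Besides the shell and the picture viewer there is one more tool, called by a JSON object that holds its "fn" and its "kwargs". move_arm: Moves the arm, as the interface text tells. Shift numbers are shares of 6 cm and turn numbers shares of 180 degrees, none past 1 either way. Its arguments: {"type":"object","properties":{"motion":{"type":"string"},"hand":{"type":"number"},"squeeze":{"type":"number"}},"required":["motion"]}

```bash
mkdir -p pics; cat > h.py <<'E'
import numpy as np, cv2, json
from cell import manip
def snap(n,f):
    im=manip.get_image(n); np.savez('pics/'+f+'.npz',**{k:np.array(im[k]) for k in('pixels','mtx','pose')})
    cv2.imwrite('pics/'+f+'.png',np.array(im['pixels'])[:,:,::-1]); return im
def load(f): return np.load('pics/'+f+'.npz')
def at_z(f,u,v,z):   # pixel -> world point on plane z
    d=load(f); P=d['pose']; r=np.linalg.inv(d['mtx'])@[u,v,1]
    r=P[:3,:3]@(r*[1,-1,-1]); o=P[:3,3]; return o+r*(z-o[2])/r[2]
def proj(f,p):
    d=load(f); P=d['pose']; c=P[:3,:3].T@(np.asarray(p,float)-P[:3,3]); q=d['mtx']@(c*[1,-1,-1]); return q[:2]/q[2]
def tri(obs):  # [(f,u,v),...] -> least squares point
    A=np.zeros((3,3));b=np.zeros(3)
    for f,u,v in obs:
        d=load(f);P=d['pose'];r=P[:3,:3]@((np.linalg.inv(d['mtx'])@[u,v,1])*[1,-1,-1]);r/=np.linalg.norm(r)
        M=np.eye(3)-np.outer(r,r);A+=M;b+=M@P[:3,3]
    return np.linalg.solve(A,b)
def crop(f,x,y,w,h,s,o):
    im=cv2.imread('pics/'+f+'.png')[y:y+h,x:x+w]; cv2.imwrite('pics/'+o+'.png',cv2.resize(im,None,fx=s,fy=s,interpolation=cv2.INTER_CUBIC))
E
python3 - <<'E'
from h import *
print(manip.get_state())
for n in('scene','side'): 
    im=snap(n,n+'0'); print(n,im['mtx'],im['pose'],[k for k in im])
a=np.hstack([cv2.imread('pics/scene0.png')]); 
E
```

```text
{'t': 0.0, 'joint_positions': array([-8.66414090e-01,  2.55748176e-01,  1.07032048e-01, -5.08191804e-04,
       -1.42390410e+00, -2.84568825e-01]), 'dq': array([-0.00127477, -0.0011569 , -0.00098156,  0.00018459, -0.0008472 ,
        0.00028343]), 'tau': array([ 7.90695976e-04, -3.86630988e+01,  2.37945449e+01,  5.36534294e+00,
       -6.09251249e-03,  1.70234438e-05]), 'eef_pos': array([ 0.22416357, -0.50206742,  0.40380065]), 'orientation': array([-2.11564072e-04, -2.08331962e-01,  9.78057717e-01,  9.21987974e-04]), 'ft_force': array([-0.35112904,  0.00561955,  0.4152895 ]), 'wrist_torque': array([ 0.01733727,  0.04472534, -0.00810807]), 'finger_force': 0.0, 'opening': 0.9984043916435857}
scene [[403.58939709   0.         323.68190756]
 [  0.         403.58939709 196.89407655]
 [  0.           0.           1.        ]] [[-0.82431173  0.35140564 -0.44387413  0.10009737]
 [-0.56612138 -0.50597693  0.65076411  0.66975288]
 [ 0.0040921   0.78771913  0.61602097  0.79873131]
 [ 0.          0.          0.          1.        ]] ['pixels', 'mtx', 'pose']
side [[387.95716093   0.         318.72563192]
 [  0.         387.95716093 195.52669199]
 [  0.           0.           1.        ]] [[-0.90821018  0.215657   -0.358673    0.1867487 ]
 [-0.41824779 -0.49827767  0.7594657   0.76795571]
 [-0.01493466  0.83976867  0.54273892  0.71484013]
 [ 0.          0.          0.          1.        ]] ['pixels', 'mtx', 'pose']
```

View pics/scene0.png

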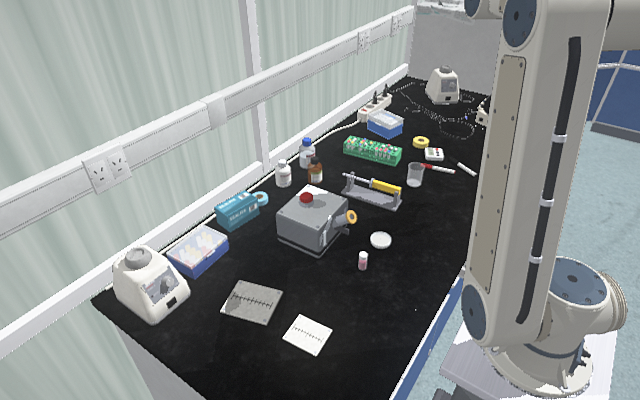

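View pics/side0.png

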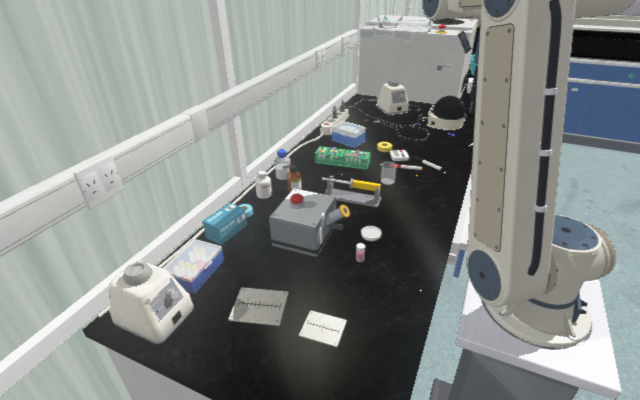

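```bash
python3 - <<'E'
from h import *
crop('scene0',215,160,200,150,4,'c1')
for f,pts in(('scene0',[(222,306),(240,281),(283,293),(266,323),(283,336),(298,315),(333,331),(318,355)]),('side0',[(229,318),(241,288),(288,292),(280,324),(299,336),(308,311),(346,319),(336,346)])):
    q=np.array([at_z(f,u,v,.006)[:2] for u,v in pts]); print(f,q.round(3).tolist())
    for k in(0,4): print([round(float(np.linalg.norm(q[k+i]-q[k+(i+1)%4])),3) for i in range(4)], q[k:k+4].mean(0))
E
```

```text
scene0 [[0.632, 0.315], [0.65, 0.235], [0.537, 0.203], [0.515, 0.291], [0.462, 0.295], [0.468, 0.233], [0.378, 0.222], [0.373, 0.289]]
[0.082, 0.117, 0.091, 0.119] [0.58347825 0.26126761]
[0.063, 0.091, 0.067, 0.09] [0.4204544 0.2597291]
side0 [[0.628, 0.323], [0.655, 0.234], [0.543, 0.199], [0.514, 0.29], [0.461, 0.301], [0.473, 0.232], [0.384, 0.217], [0.378, 0.291]]
[0.092, 0.118, 0.095, 0.119] [0.58497474 0.2614149 ]
[0.07, 0.089, 0.074, 0.083] [0.42392751 0.26005634]
```

View pics/c1.png

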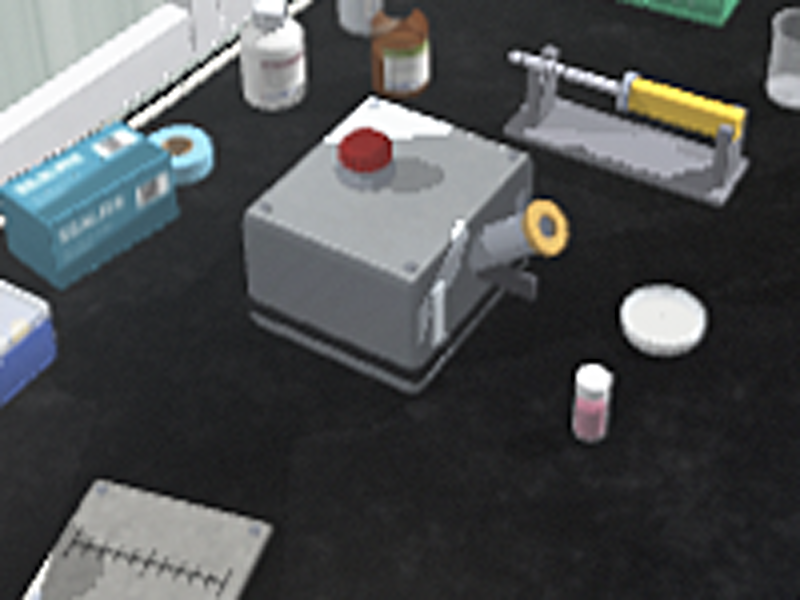

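```bash
python3 - <<'E'
from h import *
c=lambda u,v:(215+u/4,160+v/4)
Z=lambda u,v,z:at_z('scene0',*c(u,v),z).round(4)
R=[Z(*p,.111)[:2] for p in((375,97),(247,212),(418,280),(530,157))]; print('res',R,np.mean(R,0)); 
for i in range(4):
    d=R[(i+1)%4]-R[i]; print(np.linalg.norm(d).round(3),np.degrees(np.arctan2(d[1],d[0])).round(1))
print('cap',Z(365,141,.139)); print('guide',Z(547,228,.125))
print('rod tip',Z(513,57,.058),'collar',Z(627,90,.058),'tail',Z(742,124,.058))
print('petri',Z(663,318,.008),'vial',Z(591,435,0),'amber',at_z('scene0',315,184,0))
print('beaker',at_z('scene0',414,185,0))
crop('side0',255,160,150,112,5.33,'c2')
E
```

```text
res [array([ 0.6645, -0.081 ]), array([0.6581, 0.0703]), array([0.5281, 0.0601]), array([ 0.536 , -0.0854])] [ 0.596675 -0.009   ]
0.151 92.4
0.13 -175.5
0.146 -86.9
0.129 2.0
cap [ 0.6177 -0.0065  0.139 ]
guide [ 0.4797 -0.0142  0.125 ]
rod tip [ 0.649  -0.2459  0.058 ] collar [ 0.5518 -0.2586  0.058 ] tail [ 0.4585 -0.2699  0.058 ]
petri [ 0.4286 -0.097   0.008 ] vial [0.4187 0.0194 0.    ] amber [ 0.73918967 -0.21522345  0.        ]
beaker [ 0.4641271  -0.39951196  0.        ]
```

View pics/c2.png

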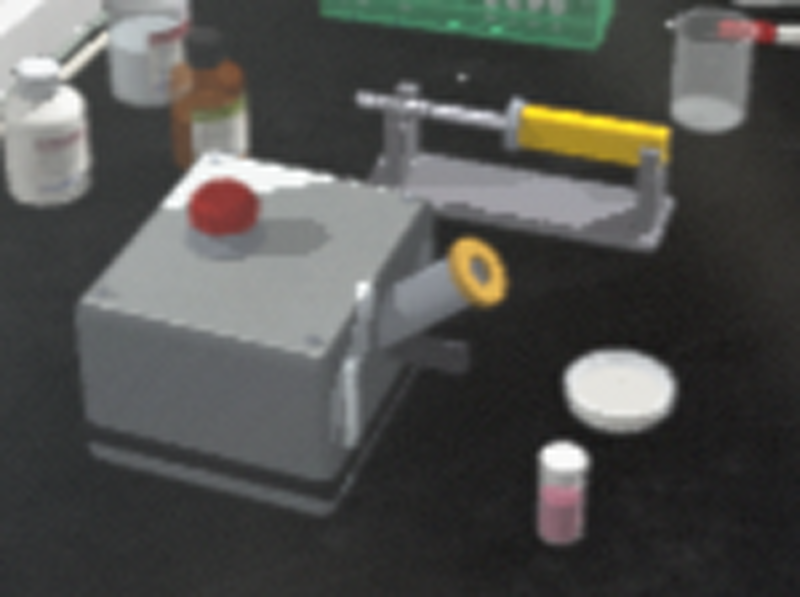

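{"fn": "move_arm", "kwargs": {"motion": "0.6 0.75 0 -0.01;0.6 0.75 0 -0.01;0.6 0.75 0 -0.01;0.6 0.75 0 -0.01;0.6 0.75 0 -0.01;0.6 0.75 0 -0.01;0.6 0.75 0 -0.01;0.6 0.75 0 -0.01;0.6 0.75 0 -0.01;0.6 0.75 0 0;0.58 0.75 0 0;0 0 0 0", "hand": 0, "squeeze": 40}}

```text
t: 1.6
eef_pos: [0.6206, -0.004, 0.4022]
orientation: [-0.002, -0.07, 0.998, 0.0]
ft_force: [-0.5, -0.8, -0.3]
opening: -0.0
finger_force: 0.0
```

```bash
python3 - <<'E'
from h import *
s=lambda u,v:('side0',255+u/5.3333,160+v/5.3333)
c=lambda u,v:('scene0',215+u/4,160+v/4)
for n,a,b in(('cap',(365,141),(223,194)),('guide',(547,228),(480,272)),('tip',(513,57),(360,97)),('collar',(627,90),(514,123)),('tail',(742,124),(668,143)),('petri',(663,318),(620,387))): print(n,tri([c(*a),s(*b)]).round(4))
for n,b,z in (('cap',(223,194),.139),('guide',(480,272),.125),('tip',(360,97),.058),('collar',(514,123),.058),('tail',(668,143),.058)): print(n,at_z(*s(*b),z).round(4))
st=manip.get_state();q=st['orientation'];print(st['t'],st['eef_pos'],q,st['joint_positions'])
snap('wrist','w0');snap('scene','s1')
crop('s1',215,120,200,150,4,'c3')
E
```

```text
cap [ 0.6151 -0.0022  0.1441]
guide [ 0.4792 -0.0121  0.1278]
tip [ 0.6439 -0.2348  0.0685]
collar [ 0.5509 -0.255   0.0616]
tail [ 0.4542 -0.2558  0.0701]
petri [ 0.4256 -0.0883  0.0178]
cap [ 0.6204 -0.0102  0.139 ]
guide [ 0.4816 -0.0167  0.125 ]
tip [ 0.654  -0.2534  0.058 ]
collar [ 0.5541 -0.262   0.058 ]
tail [ 0.4607 -0.2767  0.058 ]
1.6 [ 0.62063031 -0.00402295  0.40217087] [-1.69230381e-03 -7.02403060e-02  9.97528645e-01  1.94996037e-04] [ 2.44627466e-01  3.99857744e-01  3.07897783e-01 -9.74963887e-04
 -1.48210207e+00 -1.67473926e+00]
```

View pics/w0.png

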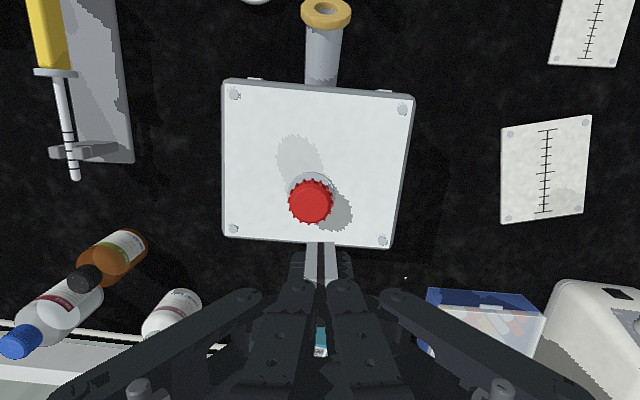

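```bash
python3 - <<'E'
from h import *
f='w0'
R=[at_z(f,*p,.111)[:2] for p in((227,79),(413,96),(391,247),(221,235))];print(np.round(R,4),np.mean(R,0))
for i in range(4):
    d=R[(i+1)%4]-R[i]; print(np.linalg.norm(d).round(3),np.degrees(np.arctan2(d[1],d[0])).round(1))
print('cap',at_z(f,310,202,.139),'guide',at_z(f,326,11,.127))
print('tip',at_z(f,75,178,.058),'collar',at_z(f,56,73,.058))
P=[at_z(f,*p,.006)[:2] for p in((501,130),(591,115),(582,214),(502,224))];print('plate',np.round(P,3),np.mean(P,0))
for n in('wrist','scene','side'): pass
print(load(f)['pose'].round(3), load(f)['mtx'].round(1))
E
```

```text
[[ 0.5388 -0.0892]
 [ 0.5308  0.0565]
 [ 0.6612  0.0662]
 [ 0.671  -0.0874]] [ 0.60042759 -0.01345311]
0.146 93.1
0.131 4.2
0.154 -86.4
0.132 -179.2
cap [ 0.62003112 -0.01264895  0.139     ] guide [ 0.48578627 -0.01964413  0.127     ]
tip [ 0.6540172  -0.25281548  0.058     ] collar [ 0.55433522 -0.26168675  0.058     ]
plate [[0.547 0.193]
 [0.516 0.289]
 [0.631 0.324]
 [0.657 0.23 ]] [0.58780193 0.25881027]
[[-0.14  -0.947 -0.289  0.546]
 [ 0.99  -0.134 -0.042 -0.015]
 [ 0.001 -0.292  0.956  0.371]
 [ 0.     0.     0.     1.   ]] [[313.7   0.  320.3]
 [  0.  313.7 198.6]
 [  0.    0.    1. ]]
```

{"fn": "move_arm", "kwargs": {"motion": "0 -0.11 -0.5 0;0 0 -0.6 0;0 0 -0.25 0;0 0 -0.05 0;0 0 -0.05 0;0 0 -0.05 0;0 0 -0.05 0;0 0 0 0;0 0 0 0"}}

```text
t: 2.82
eef_pos: [0.6192, -0.0138, 0.3123]
orientation: [0.001, -0.069, 0.998, -0.0]
ft_force: [0.2, -0.8, 3.7]
opening: -0.001
finger_force: 1.4
```

{"fn": "move_arm", "kwargs": {"motion": "0 0 -0.04 0;0 0 -0.04 0;0 0 -0.03 0;0 0 -0.02 0;0 0 0 0;0 0 0 0"}}

```text
t: 3.58
eef_pos: [0.6192, -0.0138, 0.305]
orientation: [0.001, -0.069, 0.998, -0.0]
ft_force: [-1.3, 0.9, 7.7]
opening: 0.003
finger_force: 3.9
```

{"fn": "move_arm", "kwargs": {"motion": "0 0 -0.015 0;0 0 -0.015 0;0 0 -0.01 0;0 0 0 0"}}

```text
t: 4.08
eef_pos: [0.6189, -0.0137, 0.3049]
orientation: [0.002, -0.069, 0.998, -0.0]
ft_force: [-5.5, 3.0, 18.6]
opening: 0.0
finger_force: 9.1
```

{"fn": "move_arm", "kwargs": {"motion": "0 0 0.8 0;0 0 0.8 0;-0.38 -0.84 0 0;-0.38 -0.84 0 0;-0.38 -0.84 0 0;-0.38 -0.84 0 0;-0.38 -0.84 0 0;0 0 0 0;0 0 0 0", "hand": 0.6}}

```text
t: 5.2
eef_pos: [0.5049, -0.2658, 0.3967]
orientation: [-0.001, -0.068, 0.998, 0.0]
ft_force: [0.8, 0.4, -0.5]
opening: 0.594
finger_force: 0.0
```

```bash
python3 - <<'E'
from h import *
st=manip.get_state();print(st['t'],st['eef_pos'],st['orientation'])
snap('wrist','w1'); snap('scene','s2')
E
```

```text
5.2 [ 0.5048636  -0.26584997  0.39668479] [-6.00041065e-04 -6.80433600e-02  9.97682061e-01  4.96837323e-04]
```

View pics/w1.png

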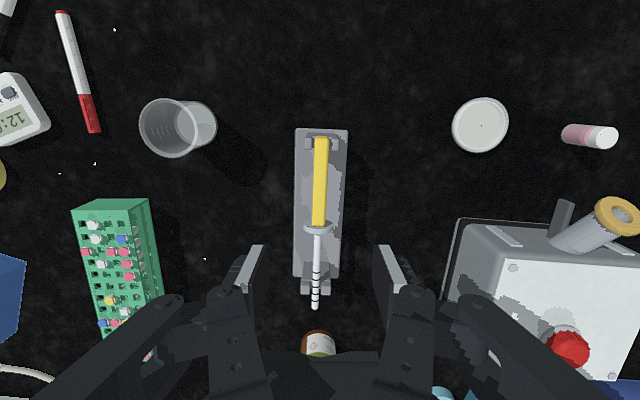

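```bash
python3 - <<'E'
from h import *
f='w1'
t=at_z(f,315,307,.058);c=at_z(f,317.5,236,.058);a=at_z(f,320.5,136.5,.070);h=at_z(f,319,222,.070)
for n,p in(('tip',t),('col',c),('tail',a),('head',h)):print(n,p.round(4))
for p,q in((t,c),(t,a),(h,a)): d=p-q;print(np.linalg.norm(d).round(4),np.degrees(np.arctan2(d[1],d[0])))
print('petri',at_z(f,481,125,.014),'vial',at_z(f,567,134,0.0),'beaker',at_z(f,180,130,0.0))
E
```

```text
tip [ 0.6537 -0.2518  0.058 ]
col [ 0.5656 -0.2608  0.058 ]
tail [ 0.4606 -0.272   0.07  ]
head [ 0.545 -0.262  0.07 ]
0.0885 5.805865894841857
0.1946 5.9685642348167045
0.085 6.804461261142593
petri [ 0.43019127 -0.09899298  0.014     ] vial [0.42655115 0.0087308  0.        ] beaker [ 0.48227277 -0.43069688  0.        ]
```

{"fn": "move_arm", "kwargs": {"motion": "0.02 -0.02 -0.8 -0.009;0 0 -0.8 0;0 0 -0.8 0;0 0 -0.45 0;0 0 -0.18 0;0 0 0 0;0 0 0 0"}}

```text
t: 6.18
eef_pos: [0.507, -0.267, 0.2172]
orientation: [0.001, -0.055, 0.999, -0.001]
ft_force: [-0.4, -0.1, 0.0]
opening: 0.6
finger_force: 0.0
```

{"fn": "move_arm", "kwargs": {"motion": "0 0 0 0;0 0 0 0;0 0 0 0;0 0 0 0;0 0 0 0", "hand": 0, "squeeze": 30}}

```text
t: 6.8
eef_pos: [0.5064, -0.2671, 0.2164]
orientation: [0.001, -0.054, 0.999, -0.0]
ft_force: [-1.4, 1.0, 5.7]
opening: 0.155
finger_force: 32.4
```

{"fn": "move_arm", "kwargs": {"motion": "0 0 0.4 0;0 0 0.8 0;0 0 0.8 0;-0.55 0.67 0 -0.003;-0.56 0.67 0 -0.003;-0.56 0.67 0 -0.003;-0.56 0.67 0 -0.003;-0.56 0.67 0 -0.003;-0.55 0.67 0 -0.003;0 0 0 0;0 0 0 0"}}

```text
t: 8.18
eef_pos: [0.3058, -0.0257, 0.3357]
orientation: [0.0, -0.027, 1.0, 0.0]
ft_force: [-1.0, -0.0, -0.1]
opening: 0.16
finger_force: 31.5
```

```bash
python3 - <<'E'
from h import *
st=manip.get_state();print(st['t'],st['eef_pos'],st['orientation'],st['opening'],st['finger_force'])
snap('wrist','w2'); snap('scene','s3'); snap('side','d3')
E
python3 - <<'E'
import sys;sys.path.insert(0,'.')
import os;os.chdir('.')
import cv2,numpy as np
a=cv2.imread('pics/s3.png')[170:290,280:440];b=cv2.imread('pics/d3.png')[170:290,280:440];w=cv2.imread('pics/w2.png')
a,b=[cv2.resize(i,(400,300),interpolation=cv2.INTER_CUBIC) for i in(a,b)]
w=cv2.resize(w,(480,300));z=np.zeros((300,320,3),np.uint8)
cv2.imwrite('pics/m3.png',np.vstack([np.hstack([a,b]),np.hstack([w,z])]))
E
```

```text
8.175 [ 0.3057724  -0.02573652  0.33568128] [ 1.75251603e-04 -2.67873618e-02  9.99641139e-01  1.42154219e-05] 0.1602726969241437 31.5162992477417
```

View pics/m3.png

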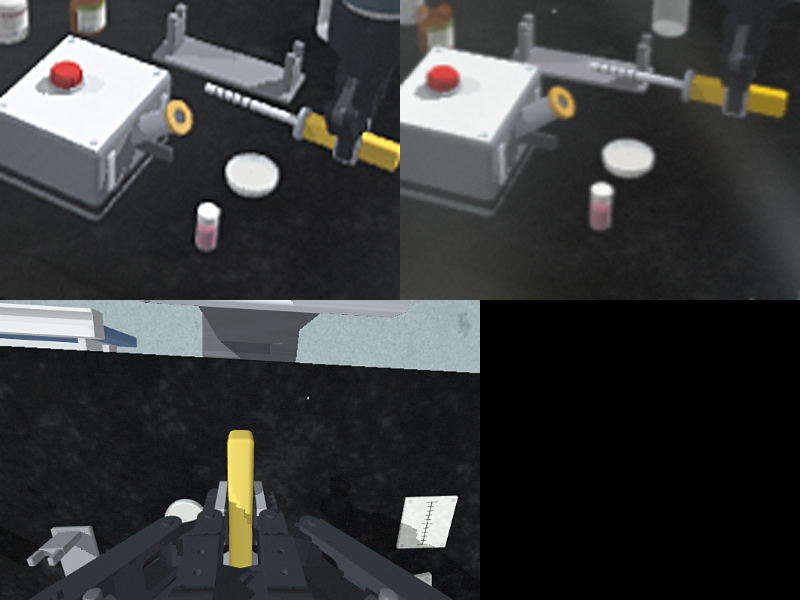

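```bash
python3 - <<'E'
from h import *
obs=dict(tip=((363.2,204.8),(356.8,196.8)),col=((400.0,219),(395.4,203.6)),guide=((351.6,216.8),(344.8,210.8)))
pred=dict(tip=(.4556,-.0179,.178),col=(.356,-.0231,.178),guide=(.481,-.0165,.125))
for n in obs: print(n,[(np.round(proj(f,pred[n]),1),o) for f,o in zip(('s3','d3'),obs[n])], tri([('s3',*obs[n][0]),('d3',*obs[n][1])]).round(4))
# sensitivities
for e in np.eye(3)*.01: print(proj('s3',np.array(pred['tip'])+e)-proj('s3',pred['tip']),proj('d3',np.array(pred['tip'])+e)-proj('d3',pred['tip']))
E
```

```text
tip [(array([362. , 203.5]), (363.2, 204.8)), (array([355.2, 196. ]), (356.8, 196.8))] [ 0.4494 -0.0128  0.1802]
col [(array([399.9, 217.6]), (400.0, 219)), (array([394.1, 203.7]), (395.4, 203.6))] [ 0.3483 -0.0034  0.1922]
guide [(array([351.8, 216.3]), (351.6, 216.8)), (array([345.2, 211.1]), (344.8, 210.8))] [ 0.4798 -0.0123  0.1281]
[-3.5245751  -1.45893295] [-3.69782123 -0.84845049]
[-2.07467276  2.12488426] [-1.37738413  1.98243424]
[ 0.25715397 -3.19771327] [ 0.1428982 -3.3243901]
```

```bash
python3 - <<'E'
from h import *
for f,(u,v) in dict(scene0=(352,217),s1=(352,217),s2=(352,217),s3=(352,217),side0=(345,211),d3=(345,211),w0=(326,12)).items():
    im=cv2.imread(f'pics/{f}.png'); hsv=cv2.cvtColor(im,cv2.COLOR_BGR2HSV)
    m=cv2.inRange(hsv,(12,90,90),(28,255,255)); k=np.zeros_like(m); cv2.circle(k,(u,v),32 if f=='w0' else 14,255,-1); m&=k
    cs,_=cv2.findContours(m,cv2.RETR_EXTERNAL,cv2.CHAIN_APPROX_NONE)
    if not cs: print(f,'none'); continue
    c=cv2.convexHull(max(cs,key=cv2.contourArea)); e=cv2.fitEllipse(c); print(f,np.round(e[0],2),np.round(e[1],1),at_z(f,*e[0],.125).round(4),cv2.boundingRect(c))
# what a 36mm flange / centre would project to
for f in('scene0','side0','w0'):
  for M in((.481,-.0165,.125),(.481,-.0125,.125)): print(f,proj(f,M).round(1))
E
```

```text
scene0 [351.09 216.43] [10.6 14.2] [ 0.4822 -0.0152  0.125 ] (346, 210, 11, 14)
s1 [351.02 216.42] [10.3 14.1] [ 0.4824 -0.0151  0.125 ] (346, 210, 11, 14)
s2 [351.12 216.36] [10.6 14. ] [ 0.4823 -0.0154  0.125 ] (346, 210, 11, 14)
s3 [351.09 216.43] [10.6 14.2] [ 0.4822 -0.0152  0.125 ] (346, 210, 11, 14)
side0 [344.28 210.38] [ 9.5 14. ] [ 0.4844 -0.0186  0.125 ] (339, 204, 11, 14)
d3 [344.3  210.36] [ 9.6 14. ] [ 0.4844 -0.0187  0.125 ] (339, 204, 11, 14)
w0 [325.3   12.43] [35.1 52.5] [ 0.4862 -0.02    0.125 ] (300, 0, 51, 30)
scene0 [351.8 216.3]
scene0 [351.  217.2]
side0 [345.2 211.1]
side0 [344.6 211.9]
w0 [331.5   4.8]
w0 [337.2   5.7]
```

{"fn": "move_arm", "kwargs": {"motion": "0 -0.02 -0.5 0;0 0 -0.36 0;0.2 0.01 0 0;0.15 0.01 0 0;0 0 0 0;0 0 0 0"}}

```text
t: 9.07
eef_pos: [0.327, -0.0259, 0.2844]
orientation: [0.0, -0.026, 1.0, 0.0]
ft_force: [-0.2, -0.1, -0.8]
opening: 0.157
finger_force: 31.5
```

{"fn": "move_arm", "kwargs": {"motion": "0.08 0.005 0 0;0.04 0 0 0;0.04 0.005 0 0;0 0 0 0"}}

```text
t: 9.57
eef_pos: [0.3365, -0.0252, 0.2841]
orientation: [-0.0, -0.026, 1.0, -0.0]
ft_force: [0.1, 0.5, -1.2]
opening: 0.155
finger_force: 31.5
```

{"fn": "move_arm", "kwargs": {"motion": "0.04 0 0 0;0.04 0.005 0 0;0 0 0 0;0 0 0 0"}}

```text
t: 10.07
eef_pos: [0.3412, -0.0249, 0.2841]
orientation: [-0.0, -0.026, 1.0, -0.0]
ft_force: [-0.3, -0.3, -1.8]
opening: 0.159
finger_force: 31.5
```

{"fn": "move_arm", "kwargs": {"motion": "0.03 0 0 0;0.03 0.003 0 0;0 0 0 0;0 0 0 0"}}

```text
t: 10.58
eef_pos: [0.3444, -0.0248, 0.2837]
orientation: [-0.001, -0.026, 1.0, -0.0]
ft_force: [-2.2, -1.1, -3.4]
opening: 0.158
finger_force: 31.2
```

{"fn": "move_arm", "kwargs": {"motion": "0.002 0 0.109 0;0.007 0 0.109 0;0.012 0.001 0.109 0;0.017 0.001 0.108 0;0 0 0 0", "squeeze": 20}}

```text
t: 11.2
eef_pos: [0.3479, -0.0245, 0.3112]
orientation: [0.002, -0.026, 1.0, 0.0]
ft_force: [0.2, -0.7, -1.9]
opening: 0.164
finger_force: 31.1
```

{"fn": "move_arm", "kwargs": {"motion": "0.022 0.001 0.107 0;0.026 0.001 0.106 0;0.031 0.002 0.104 0;0.035 0.002 0.103 0;0 0 0 0"}}

```text
t: 11.82
eef_pos: [0.3545, -0.0241, 0.3361]
orientation: [0.001, -0.026, 1.0, 0.0]
ft_force: [0.2, -1.0, -0.7]
opening: 0.156
finger_force: 31.2
```

```bash
python3 - <<'E'
from h import *
print(manip.get_state()['ft_force'])
snap('scene','s4'); snap('side','d4')
a,b=[cv2.resize(cv2.imread(f'pics/{f}.png')[140:260,310:470],(800,600),interpolation=cv2.INTER_CUBIC) for f in('s4','d4')]
cv2.imwrite('pics/m4.png',np.hstack([a[:,:400],b[:,:400]]))
E
```

```text
[ 0.21876269 -1.00229555 -0.68837546]
```

View pics/m4.png

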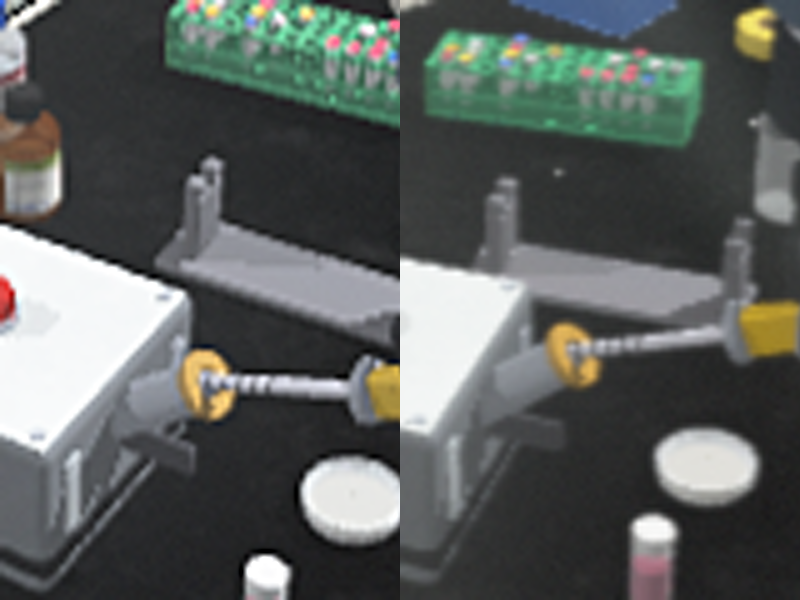

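{"fn": "move_arm", "kwargs": {"motion": "0.04 0.002 0.102 0;0.044 0.002 0.1 0;0.048 0.003 0.098 0;0.053 0.003 0.096 0;0.057 0.003 0.093 0;0.06 0.003 0.091 0;0.065 0.003 0.088 0;0.068 0.004 0.085 0;0 0 0 0;0 0 0 0"}}

```text
t: 13.18
eef_pos: [0.3803, -0.0229, 0.3809]
orientation: [0.001, -0.026, 1.0, 0.0]
ft_force: [-0.2, -2.3, -1.2]
opening: 0.156
finger_force: 32.7
```

{"fn": "move_arm", "kwargs": {"motion": "0.1 -0.01 -0.085 0;0.1 0.005 -0.085 0;0.1 0.005 -0.085 0;0 0 0 0"}}

```text
t: 13.68
eef_pos: [0.3984, -0.0228, 0.3646]
orientation: [-0.001, -0.026, 1.0, -0.0]
ft_force: [-0.1, -0.4, -0.3]
opening: 0.159
finger_force: 32.7
```

Free sliding; going deeper.

{"fn": "move_arm", "kwargs": {"motion": "0.1 0.005 -0.084 0;0.1 0.005 -0.084 0;0.1 0.005 -0.084 0;0.1 0.005 -0.084 0;0 0 0 0"}}

```text
t: 14.3
eef_pos: [0.4223, -0.0217, 0.3445]
orientation: [-0.001, -0.026, 1.0, -0.0]
ft_force: [-0.0, 0.2, -0.8]
opening: 0.157
finger_force: 32.7
```

{"fn": "move_arm", "kwargs": {"motion": "0.1 0.005 -0.084 0;0.1 0.005 -0.084 0;0.06 0.003 -0.05 0;0 0 0 0"}}

```text
t: 14.8
eef_pos: [0.4379, -0.0209, 0.3317]
orientation: [-0.0, -0.026, 1.0, -0.0]
ft_force: [-0.7, 0.1, -0.9]
opening: 0.156
finger_force: 32.7
```

{"fn": "move_arm", "kwargs": {"motion": "0.064 0.003 -0.053 0;0.064 0.003 -0.053 0;0.02 0.001 -0.017 0;0 0 0 0"}}

```text
t: 15.3
eef_pos: [0.4465, -0.0205, 0.3244]
orientation: [-0.0, -0.026, 1.0, -0.0]
ft_force: [-0.2, 0.4, -3.6]
opening: 0.157
finger_force: 32.6
```

{"fn": "move_arm", "kwargs": {"motion": "0.02 0.001 -0.03 0;0.02 0.001 -0.025 0;0.02 0.001 -0.017 0;0 0 0 0"}}

```text
t: 15.8
eef_pos: [0.4503, -0.0203, 0.3204]
orientation: [0.0, -0.026, 1.0, 0.0]
ft_force: [-0.6, -0.1, -1.0]
opening: 0.159
finger_force: 32.7
```

{"fn": "move_arm", "kwargs": {"motion": "0.02 0.001 -0.017 0;0.02 0.001 -0.017 0;0.02 0.001 -0.017 0;0 0 0 0"}}

```text
t: 16.3
eef_pos: [0.4522, -0.0203, 0.3187]
orientation: [-0.001, -0.026, 1.0, -0.0]
ft_force: [-13.9, 2.9, 17.5]
opening: 0.158
finger_force: 35.1
```

{"fn": "move_arm", "kwargs": {"motion": "0 0 0 0;0 0 0 0"}}

```text
t: 16.55
eef_pos: [0.4522, -0.0203, 0.3187]
orientation: [-0.001, -0.026, 1.0, -0.0]
ft_force: [-14.1, 2.3, 17.2]
opening: 0.155
finger_force: 35.1
```

```bash
python3 - <<'E'
from h import *
print(manip.get_state()['ft_force'])
snap('scene','s5'); snap('side','d5')
a,b=[cv2.resize(cv2.imread(f'pics/{f}.png')[175:250,310:410],(800,600),interpolation=cv2.INTER_CUBIC) for f in('s5','d5')]
cv2.imwrite('pics/m5.png',np.hstack([a[:,150:550],b[:,100:500]]))
E
```

```text
[-14.06574453   2.25716489  17.20126325]
```

View pics/m5.png

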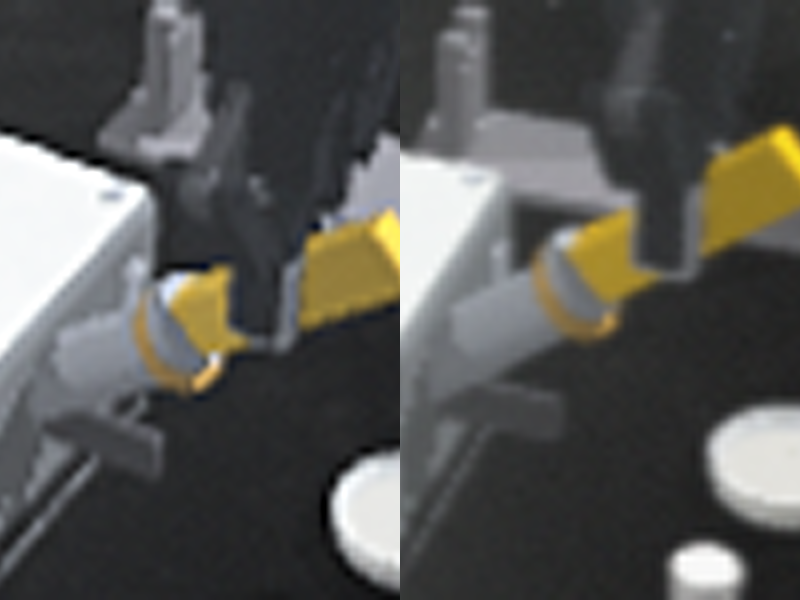

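{"fn": "move_arm", "kwargs": {"motion": "-0.06 -0.003 0.05 0;-0.128 -0.007 0.107 0;-0.128 -0.007 0.107 0;-0.128 -0.007 0.107 0;-0.128 -0.007 0.107 0;-0.128 -0.007 0.107 0;-0.128 -0.007 0.107 0;-0.128 -0.007 0.107 0;-0.128 -0.007 0.107 0;-0.128 -0.007 0.107 0;-0.128 -0.007 0.107 0;-0.128 -0.007 0.107 0"}}

```text
t: 18.15
eef_pos: [0.3651, -0.025, 0.3913]
orientation: [0.0, -0.026, 1.0, -0.0]
ft_force: [-0.5, 0.3, -1.3]
opening: 0.158
finger_force: 32.6
```

{"fn": "move_arm", "kwargs": {"motion": "-0.06 0 0.1 0;0 0 0 0;0 0 0 0"}}

```text
t: 18.52
eef_pos: [0.3621, -0.0249, 0.3967]
orientation: [-0.0, -0.026, 1.0, 0.0]
ft_force: [0.1, 0.1, -1.5]
opening: 0.159
finger_force: 32.6
```

{"fn": "move_arm", "kwargs": {"motion": "0 0.5 0.3 0;0.4 0.5 0 0;0.8 0 0 0;0.27 0.02 0 0;0 0 -0.35 0;0 0 -0.3 0;0 0 0 0;0 0 0 0"}}

```text
t: 19.52
eef_pos: [0.4504, 0.0362, 0.3766]
orientation: [0.0, -0.026, 1.0, -0.0]
ft_force: [-0.4, 0.1, -0.1]
opening: 0.156
finger_force: 32.6
```

```bash
python3 - <<'E'
from h import *
st=manip.get_state();print(st['eef_pos'],st['ft_force'])
snap('scene','s6');snap('side','d6')
a,b=[cv2.resize(cv2.imread(f'pics/{f}.png')[150:270,270:430],(800,600),interpolation=cv2.INTER_CUBIC) for f in('s6','d6')]
cv2.imwrite('pics/m6.png',np.hstack([a[:,80:480],b[:,40:440]]))
E
```

```text
[0.45035021 0.03617672 0.37663302] [-0.41700467  0.08559888 -0.07438965]
```

View pics/m6.png

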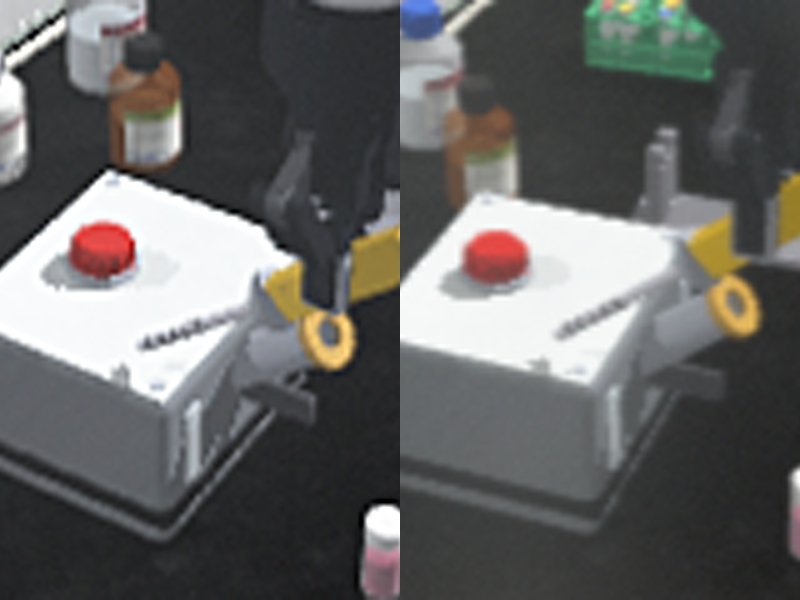

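{"fn": "move_arm", "kwargs": {"motion": "0 0 -0.05 0;0 0 -0.05 0;0 0 -0.03 0;0 0 0 0;0 0 0 0"}}

```text
t: 20.25
eef_pos: [0.4502, 0.0363, 0.3681]
orientation: [0.0, -0.026, 1.0, -0.0]
ft_force: [0.6, 0.2, -1.0]
opening: 0.158
finger_force: 32.7
```

```bash
python3 - <<'E'
from h import *
for z in(.111,.12,.128): print(at_z('s6',314,219.4,z).round(4),at_z('d6',309,217.6,z).round(4))
E
```

```text
[0.5628 0.0352 0.111 ] [0.5645 0.0306 0.111 ]
[0.5567 0.0435 0.12  ] [0.5589 0.0416 0.12  ]
[0.5513 0.0509 0.128 ] [0.5539 0.0514 0.128 ]
```

{"fn": "move_arm", "kwargs": {"motion": "0 0 -0.03 0;0 0 -0.03 0;0 0 -0.03 0;0 0 0 0"}}

```text
t: 20.75
eef_pos: [0.4507, 0.0363, 0.3633]
orientation: [0.001, -0.026, 1.0, 0.0]
ft_force: [1.9, -0.2, 1.3]
opening: 0.155
finger_force: 32.6
```

{"fn": "move_arm", "kwargs": {"motion": "-0.1 -0.005 -0.13 0;-0.09 -0.005 -0.135 0;-0.082 -0.004 -0.142 0;-0.072 -0.004 -0.147 0;-0.062 -0.003 -0.152 0;0 0 0 0"}}

```text
t: 21.5
eef_pos: [0.4252, 0.0348, 0.3192]
orientation: [-0.001, -0.026, 1.0, -0.0]
ft_force: [0.5, -0.4, -0.2]
opening: 0.157
finger_force: 30.5
```

{"fn": "move_arm", "kwargs": {"motion": "-0.052 -0.003 -0.155 0;-0.042 -0.002 -0.158 0;-0.03 -0.002 -0.16 0;-0.019 -0.001 -0.163 0;-0.008 0 -0.163 0;0 0 0 0;0 0 0 0"}}

```text
t: 22.38
eef_pos: [0.4167, 0.0345, 0.2721]
orientation: [-0.0, -0.026, 1.0, -0.0]
ft_force: [-0.2, 0.5, -0.9]
opening: 0.159
finger_force: 30.2
```

{"fn": "move_arm", "kwargs": {"motion": "0 0 0.4 0;0 0 0.45 0;0 0 0 0;0 0 0 0"}}

```text
t: 22.88
eef_pos: [0.4165, 0.0345, 0.3228]
orientation: [-0.0, -0.026, 1.0, 0.0]
ft_force: [0.5, -0.5, -1.9]
opening: 0.164
finger_force: 30.2
```

```bash
python3 - <<'E'
from h import *
print('device',at_z('scene0',165,322,0).round(3),at_z('scene0',188,300,0).round(3))
st=manip.get_state();T=st['eef_pos'];print(T,st['orientation'])
snap('scene','s7');snap('side','d7')
y=np.radians(3.07)
for f in('s7','d7'):
    im=cv2.imread(f'pics/{f}.png');hsv=cv2.cvtColor(im,cv2.COLOR_BGR2HSV)
    a=proj(f,T+[0,0,-.158]);m=cv2.inRange(hsv,(22,120,60),(34,255,255));k=np.zeros_like(m);cv2.circle(k,tuple(int(v) for v in a),32,255,-1);m&=k
    p=cv2.findNonZero(m)[:,0].astype(float);l=cv2.fitLine(p.astype(np.float32),cv2.DIST_L2,0,.01,.01).ravel()
    print(f,'yellow n',len(p),'center',p.mean(0).round(1),'angle',np.degrees(np.arctan(l[1]/l[0])).round(2),'ext',p[:,0].min(),p[:,0].max())
    for th in(-10,-5,0,5,10,20):
        t=np.radians(th);d=np.array([np.cos(t)*np.cos(y),np.cos(t)*np.sin(y),-np.sin(t)]);P=T+[0,0,-.158]
        q=proj(f,P-.046*d)-proj(f,P+.044*d);print(th,'pred',np.degrees(np.arctan(q[1]/q[0])).round(2),'tip',proj(f,P+.15*d).round(1))
E
```

```text
device [0.711 0.418 0.   ] [0.716 0.347 0.   ]
[0.41647019 0.03447681 0.32280052] [-4.99667649e-04 -2.59611312e-02  9.99662824e-01  9.38920965e-05]
s7 yellow n 229 center [369.7 229.1] angle 17.72 ext 348.0 384.0
-10 pred 28.72 tip [311.6 196.2]
-5 pred 25.17 tip [311.  200.2]
0 pred 21.5 tip [310.9 204.2]
5 pred 17.7 tip [311.2 208.3]
10 pred 13.72 tip [311.9 212.5]
20 pred 5.08 tip [314.2 220.9]
d7 yellow n 294 center [366.  216.1] angle 12.22 ext 346.0 383.0
-10 pred 19.97 tip [306.2 194.4]
-5 pred 16.0 tip [305.8 198.6]
0 pred 11.96 tip [305.7 202.8]
5 pred 7.84 tip [306.1 207.1]
10 pred 3.6 tip [306.9 211.4]
20 pred -5.31 tip [309.6 219.9]
```

{"fn": "move_arm", "kwargs": {"motion": "0.08 0.9 0 0;0.08 0.9 0 0;0.08 0.9 0 0;0.07 0.9 0 0;0 0.02 -0.5 0;0 0 -0.5 0;0 0 -0.3 0;0 0 -0.15 0;0 0 0 0;0 0 0 0;0 0 0 0"}}

```text
t: 24.35
eef_pos: [0.4356, 0.2519, 0.2372]
orientation: [0.001, -0.026, 1.0, 0.001]
ft_force: [0.1, 0.3, -1.1]
opening: 0.158
finger_force: 30.1
```

```bash
python3 - <<'E'
from h import *
st=manip.get_state();T=st['eef_pos'];print(st['t'],T,st['orientation'],st['ft_force'])
snap('scene','s8');snap('side','d8')
y=np.radians(3.0)
for f,g in(('s8','s7'),('d8','d7')):
    im=cv2.imread(f'pics/{f}.png').astype(int);bg=cv2.imread(f'pics/{g}.png').astype(int);df=np.abs(im-bg).max(2)
    P=T+[0,0,-.158];best=[]
    for th in np.arange(-16,17,1.):
        t=np.radians(th);d=np.array([np.cos(t)*np.cos(y),np.cos(t)*np.sin(y),-np.sin(t)])
        # mean brightness-change along predicted shaft axis x=+30..+95mm (80..145 from grasp)
        s=[df[tuple(np.round(proj(f,P+r*d)).astype(int)[::-1])] for r in np.linspace(.06,.146,40)];best.append((th,round(float(np.mean(s)),1),round(float(np.min(s)),0)))
    print(f,best)
    t=0;print('tip0',proj(f,P+.15*np.array([np.cos(y),np.sin(y),0])),'collar',proj(f,P+.05*np.array([np.cos(y),np.sin(y),0])))
E
```

```text
24.35 [0.4355941  0.25187432 0.23715318] [ 5.80748290e-04 -2.61326866e-02  9.99658176e-01  5.26795549e-04] [ 0.1135859   0.28359073 -1.06192022]
s8 [(np.float64(-16.0), 10.6, 0.0), (np.float64(-15.0), 11.9, 1.0), (np.float64(-14.0), 14.5, 1.0), (np.float64(-13.0), 14.3, 1.0), (np.float64(-12.0), 17.6, 0.0), (np.float64(-11.0), 18.1, 0.0), (np.float64(-10.0), 21.2, 1.0), (np.float64(-9.0), 24.1, 1.0), (np.float64(-8.0), 26.4, 1.0), (np.float64(-7.0), 27.9, 1.0), (np.float64(-6.0), 33.0, 1.0), (np.float64(-5.0), 42.0, 1.0), (np.float64(-4.0), 57.3, 2.0), (np.float64(-3.0), 98.3, 5.0), (np.float64(-2.0), 114.2, 7.0), (np.float64(-1.0), 108.2, 7.0), (np.float64(0.0), 96.2, 16.0), (np.float64(1.0), 82.2, 16.0), (np.float64(2.0), 78.0, 7.0), (np.float64(3.0), 74.7, 7.0), (np.float64(4.0), 60.9, 7.0), (np.float64(5.0), 41.1, 13.0), (np.float64(6.0), 33.0, 10.0), (np.float64(7.0), 33.9, 5.0), (np.float64(8.0), 39.8, 5.0), (np.float64(9.0), 47.0, 5.0), (np.float64(10.0), 53.8, 12.0), (np.float64(11.0), 54.5, 11.0), (np.float64(12.0), 55.6, 11.0), (np.float64(13.0), 58.0, 13.0), (np.float64(14
[... 541 characters left out ...]
, 100.8, 27.0), (np.float64(-3.0), 125.3, 80.0), (np.float64(-2.0), 113.4, 71.0), (np.float64(-1.0), 96.6, 52.0), (np.float64(0.0), 76.9, 38.0), (np.float64(1.0), 59.3, 20.0), (np.float64(2.0), 37.2, 1.0), (np.float64(3.0), 23.9, 1.0), (np.float64(4.0), 21.0, 1.0), (np.float64(5.0), 25.9, 1.0), (np.float64(6.0), 30.9, 2.0), (np.float64(7.0), 35.2, 3.0), (np.float64(8.0), 37.4, 2.0), (np.float64(9.0), 35.4, 2.0), (np.float64(10.0), 38.1, 2.0), (np.float64(11.0), 36.9, 1.0), (np.float64(12.0), 39.2, 1.0), (np.float64(13.0), 40.3, 2.0), (np.float64(14.0), 42.1, 2.0), (np.float64(15.0), 45.4, 2.0), (np.float64(16.0), 47.6, 1.0)]
tip0 [256.58496334 281.91835738] collar [297.02605814 293.90504633]
```

```bash
python3 -c "
from cell import manip
s=manip.get_state();print(abs(s['dq']).max(),s['finger_force']);print(manip.sign_off())"
```

```text
0.0049336705941959245 30.143251419067383
the job is handed in; nothing more can be done
None
```

The job is handed in: the cap was pressed home, the rod was seated in the guide and drawn out, and it ended held about 2–3° off level, its tip about 85 mm above the worktop over the larger plate; the sign-off call returned no verdict.

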